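# Shim the rocking monitor stand

## Robot

A 6-joint arm with a two-finger parallel gripper is mounted at the origin on the work surface. World frame = base frame: x ahead of the robot, y to its left, z up, the work surface at z = 0. Lengths are in m, angles in rad, forces in N, time in s.
With the tool pointing down it reaches from about 0.35 to 0.875 m from the base axis. Payload 4.2 kg.
Tool frame: the origin (TCP) lies midway between the tips of the shut fingers; the grasp point (between the pads) lies 19 mm behind it (bot.hold_point_z is the distance from the TCP to the grasp point, in m); z points along the fingers, y is the line along which they close (so a half turn about z gives the same grasp; the last joint's range is limited). The gripper opens to 85 mm and grips with 20 to 120 N. Pads are 22 mm wide; open, the fingers measure 114 mm over their backs; the gripper's body (76 mm by 85 mm) begins 54 mm behind the grasp point. The pads swing forward as they close: fully open they stand 13 mm farther back than shut.
Start: joints at [-0.904, 0.385, 0.008, 0, -1.194, -0.259], TCP at [0.248, -0.574, 0.231] pointing down, gripper open.
Joint ranges: [-3.14, 3.14], [-1.21, 2.06], [-1.07, 1.41], [-3.16, 2.05], [-2.99, -0.16], [-3.1, 3.1]. Speed limits (rad/s): [2.79, 2.79, 3.14, 3.14, 3.14, 3.14].

## Interface

Orientations are given as a rotation vector (axis times angle).
In Python, from rig import bot gives the robot as it stands.
- The arm moves only by the tool play_rows, never from a script. Its argument "rows" is a list of rows, each an object with "travel": the shift along the tool's x, y, z in mm, a list of three; "roll": the turn about the tool's z in degrees; "gripper": the finger opening in mm, from 0 to 85.4. In form: [{"travel": [tx, ty, tz], "roll": roll, "gripper": gripper}, ...]. A call has 1 to 8 rows; each row is the pose to reach, as a shift and turn from the pose commanded when the call began, along the tool's axes at that moment; what a row does not reach only later rows make up. A row lasts 1/10 s, in which the tool goes at most 50 mm and 8.59 degrees, less where a joint would pass 70% of its speed; a pose out of reach is approached as far as the arm can. A call with a gripper value outside its range is refused whole. The fingers move at their own pace and stop on an object; the grip force is fixed at half the most. Time passes only in rows, so rows that repeat a pose let the fingers close. It gives the time, the measured TCP pose, the force, the opening and the grip force at its end, in the units of the state.
- bot.read_state(): the state, without advancing time (a new reading comes with each control period).
- bot.read_camera(name): name is "scene" or "top" or "wrist"; returns a dict with "img" (480x640x3 uint8, red, green, blue), "fx", "fy", "cx", "cy" (pixels), "R" (3x3) and "t" (3): a world point X has camera coordinates R X + t; the wrist camera has in their place "T_tool_cam" (4x4, takes a point from camera to tool coordinates, whose origin is the TCP and whose axes are the flange's). Camera axes: x right, y down, z forward; pixel columns grow to the right and rows downward; lengths in m; the calibration is good to about 2 mm. A picture is of the moment at which its call begins: read the wrist's pose just before it. There is no depth.
- bot.hand_in(): hands the job in; it is judged then, once.
The state is a dict: "clock": time; "qpos": joint angles; "joint_velocities": joint speeds; "joint_torque": joint torques, N m; "position": TCP position; "tool_rot": TCP orientation; "force": force on the tool from outside, world axes, zero at the start; "wrist_torque": the same for the moment, N m; "finger_gap": opening from 0.0 (shut) to 1.0 (fully open); "grasp_force": force on a finger pad.
Only numpy, scipy, OpenCV 4.12 (cv2) and the standard library are available. Lean on these libraries where they do the work, as an engineer would, in place of code of your own. Each camera call takes 0.05 s, during which the arm holds its last target. There are 200 camera calls.

## Task

The small monitor rocks because the front foot of its stand has lost its rubber pad: slide the flat packer under that foot until it meets the stop bar, then lay the wooden wedge on the packer and push it, thin end first, gently under the foot until it is firmly tight. Then let go and press down on the front leg over the foot with about 5 newtons, to check that it no longer rocks. Force nothing and leave the other things where they lie.

Things in the scene. Friction and masses are not known exactly. Their poses are not given: they have to be found in the camera images.
- stand: Fixed clamps (30 mm high, at x = 0, y = +-100 mm) holding the stand's two side feet. Origin midway between them, nominally at mat level; but the whole stand, and so the gap under its front foot, sits up to 2 mm higher or lower from start to start. x points from the front foot to the stand's middle and rear, z up. The shims go in along this +x, at y = 0.
- monitor: Small black monitor (130 x 40 x 100 mm, top 194 mm up) on a steel cross base; swings about the line through the side feet (stand's y axis, 24 mm above the stand's origin). Origin on that line, axes as the stand's at rest. It rests level on its rubber rear foot; 2 to 4 N down on the front leg tips the unshimmed front foot nearly to the mat; it tips back by itself. It cannot swing the other way.
- foot (a point): Lowest point of the front foot, a steel dome of 12 mm radius under the end of the front leg, at x = -140 mm, y = 0 of the stand, 14 mm above the stand's origin: 12 to 16 mm clear of the mat at the start. The front leg above it is a bar 24 mm wide that runs from x = -150 mm to the rear, underside 36 mm and top 48 mm above the stand's origin.
- leg_top (a point): Point on the top face of the front leg where it may be pressed: x = -125 mm, y = 0 of the stand, 48 mm above the stand's origin.
- stop_bar: Low fixed steel bar across the way behind the front foot, 60 mm wide; its front face lies at x = -118 mm of the stand (22 mm past the foot's lowest point), its top 3 to 7 mm over the mat. Origin at x = -114 mm.
- packer: Loose flat L-shaped grey plastic packer, 8 mm thick, about 60 g, with an upright grip tab 24 mm long (x), 12 mm thick (y: pinch across this), top 44 mm above the underside. Origin on the underside below the tab; z up. Main plate: x -12 to 117 mm, y -75 to -35 mm; a 24 mm ear joins it to the tab. Home: x along the stand's x, far end at the stop bar, plate's middle line (y = -55) under the foot.
- packer_nose (a point): Middle of the packer's far end on its underside: x = 117, y = -55, z = 0 mm in the packer's frame.
- wedge: Loose wooden wedge, 24 mm wide, about 50 g, with an upright grip tab 24 mm long (x), 12 mm thick (y: pinch across this), from 10 to 46 mm above the underside. Origin on the flat underside below the tab; x points to the thin end, z up. Body from x = -16 to 80 mm: 10 mm thick up to x = 32 mm, then falling 1 in 6 to 2 mm at x = 80 mm.
- wedge_tip (a point): Middle of the wedge's thin end, on the underside: x = 80, y = 0, z = 0 mm in the wedge's frame. Pushed along the packer the wedge meets the foot somewhere on its slope; then the force rises by some newtons per millimetre. About 6 N of push makes it firmly tight.
- mic_flag: Bystander: silver square microphone flag, 56 mm cube, loose. Origin under its centre.
- light_meter: Bystander: grey light meter, 58 x 105 x 22 mm, loose, long side along its y. Origin under its centre.
- pin0: Bystander: brass stage pin lying on the mat, 62 mm long along x, 13 mm high, loose. Origin under its centre.
- pin1: Bystander: a second such brass pin.
- tape_core: Bystander: black plastic ring, 84 mm across, 25 mm high, loose. Origin under its centre.
Not all that is in view belongs to the job. Of the things that look like the wedge, take the one that is farthest to the robot's left at the start.

How it is judged:
By the outcome, as a careful person would: the job done as asked, in the order asked, and still so for the second after the job is handed in, with the robot touching nothing.
It also fails if it takes over 72 s, if anything falls off the work surface, if the arm or the gripper's body presses on something with over 40 N, if the wrist force passes 120 N, or if a joint passes its speed limit or range.

## Working session

There is one attempt and no reset: what is moved stays moved. The work goes in short steps, Python scripts to look and compute and a tool call to move; the robot and the scene stay as the last step left them, time stands still between calls to the robot, and variables do not carry over. Pictures are saved under pics/ and viewed, at most 10 in all, crops included, and the job is handed in when it is done.

Besides the shell and the picture viewer there is one more tool, called after "Request:" as a command line: name --argument value ..., lists and objects as JSON in quotes. play_rows: Moves the arm, as the interface text tells. Its arguments: {"type":"object","properties":{"rows":{"type":"array"}},"required":["rows"]}

```bash
mkdir -p pics; ls
python3 - <<'E'
from rig import bot
import cv2,json,numpy as np
s=bot.read_state();print(s)
for n in("scene","top"):
    c=bot.read_camera(n);cv2.imwrite(f"pics/{n}0.png",c["img"][:,:,::-1])
    print(n,{k:np.round(v,4).tolist() for k,v in c.items() if k!="img"})
    np.savez(f"{n}.npz",**c)
E
```

```text
pics
{'clock': 0.0, 'qpos': array([-9.04406686e-01,  3.85543464e-01,  6.63012540e-03, -4.96644171e-04,
       -1.19399902e+00, -2.58605633e-01]), 'joint_velocities': array([-0.00014545, -0.00123399, -0.00074035, -0.00072355, -0.00034218,
       -0.00106017]), 'joint_torque': array([ 9.89350929e-05, -3.92294669e+01,  1.88401634e+01,  4.18608695e+00,
       -4.65695135e-03, -9.37217322e-06]), 'position': array([ 0.24764904, -0.57320709,  0.23023152]), 'tool_rot': array([ 0.63572704, -3.07605403, -0.00329762]), 'force': array([-0.64324336,  0.29939688,  0.35941513]), 'wrist_torque': array([-0.0058423 ,  0.01858655, -0.02382203]), 'grasp_force': 0.0, 'finger_gap': 1.0007707033075317}
scene {'fx': 472.4257, 'fy': 472.4257, 'cx': 321.8463, 'cy': 237.4169, 'R': [[-0.1738, 0.9848, -0.0006], [0.573, 0.1006, -0.8134], [-0.8009, -0.1417, -0.5817]], 't': [0.1994, -0.2465, 1.4501]}
top {'fx': 582.7529, 'fy': 582.7529, 'cx': 319.8553, 'cy': 235.2433, 'R': [[-0.0282, -0.9996, -0.0055], [-0.9936, 0.0286, -0.1092], [0.1093, 0.0024, -0.994]], 't': [-0.1101, 0.5517, 1.1359]}
```

View pics/scene0.png

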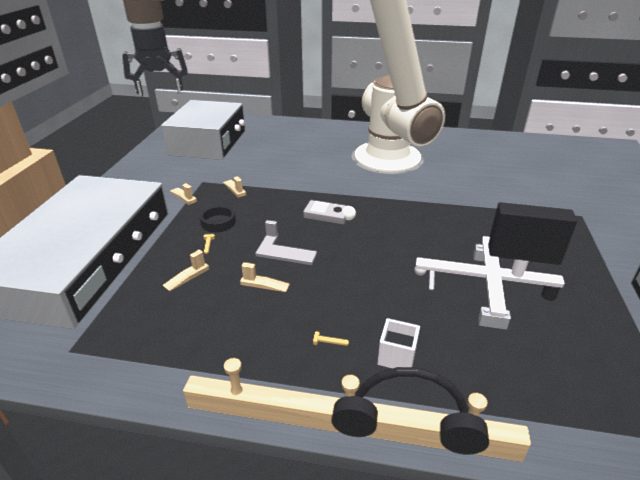

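View pics/top0.png

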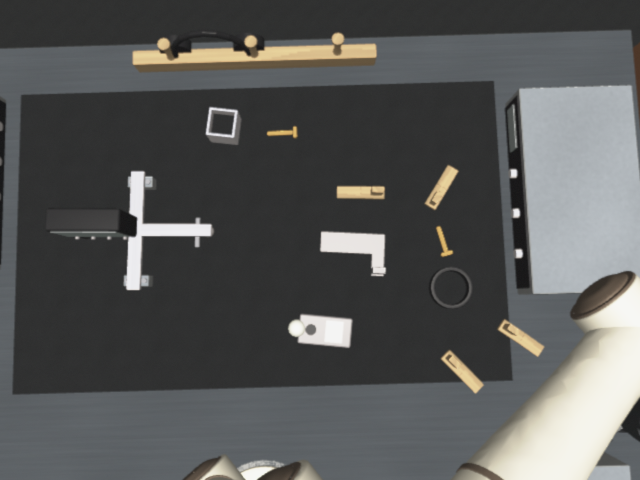

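The scene view (scene0) shows the stand at right, with its foot at (420,270) and stop bar at (432,279). The packer is at (287,250) and the wanted wedge at (265,280). In the top view (top0), the front leg end is at (211,230), the stop bar at (197,232), the packer plate at (353,243) with its tab at (378,268), and the leftmost wedge at (360,192). Both parts already point towards the foot, which is world +y.

```bash
cat > h.py <<'E'
import numpy as np,cv2
def ray(c,uv,z):
    uv=np.atleast_2d(uv).astype(float)
    d=np.c_[(uv[:,0]-c["cx"])/c["fx"],(uv[:,1]-c["cy"])/c["fy"],np.ones(len(uv))]@np.array(c["R"])
    o=-np.array(c["R"]).T@np.array(c["t"])
    return (o+d*((z-o[2])/d[:,2])[:,None])
E
python3 - <<'E'
from h import *
c=dict(np.load("top.npz"));im=c["img"];hsv=cv2.cvtColor(im,cv2.COLOR_RGB2HSV)
wood=((hsv[...,0]>8)&(hsv[...,0]<30)&(hsv[...,1]>80)&(hsv[...,2]>90)).astype(np.uint8)
pale=((hsv[...,1]<60)&(hsv[...,2]>110)).astype(np.uint8)
for nm,m in(("wood",wood),("pale",pale)):
    k,l,st,ce=cv2.connectedComponentsWithStats(m)
    for i in range(1,k):
        x,y,w,h,a=st[i]
        if a<40 or y<80 or y>400 or x>500: continue
        r=cv2.minAreaRect(np.argwhere(l==i)[:,::-1].astype(np.float32))
        print(nm,st[i],np.round(cv2.boxPoints(r),1).tolist())
P=cv2.resize(im[150:290,120:220],None,fx=4,fy=4,interpolation=cv2.INTER_CUBIC)
Q=cv2.resize(im[170:290,310:400],None,fx=4,fy=4,interpolation=cv2.INTER_CUBIC)
o=np.zeros((560,760,3),np.uint8);o[:,:400]=P;o[:480,400:]=Q
cv2.imwrite("pics/crop1.png",o[:,:,::-1])
E
```

```text
wood [267 126  31  12 195] [[267.0, 126.0], [297.0, 126.0], [297.0, 137.0], [267.0, 137.0]]
wood [425 165  33  45 572] [[423.8999938964844, 203.5], [447.5, 164.10000610351562], [458.29998779296875, 170.60000610351562], [434.6000061035156, 210.0]]
wood [337 186  48  13 606] [[337.0, 186.0], [384.0, 186.0], [384.0, 198.0], [337.0, 198.0]]
wood [436 226  17  31 207] [[435.29998779296875, 226.3000030517578], [447.0, 224.10000610351562], [452.8999938964844, 254.5], [441.1000061035156, 256.70001220703125]]
wood [498 320  45  36 569] [[496.5, 328.79998779296875], [503.79998779296875, 318.3999938964844], [543.5999755859375, 346.5], [536.2999877929688, 356.8999938964844]]
wood [441 350  42  43 612] [[440.0, 358.0], [448.5, 349.5], [483.0, 384.0], [474.5, 392.5]]
pale [  474    84   166   396 39446] [[472.3999938964844, 476.1000061035156], [511.79998779296875, 72.5999984741211], [669.2000122070312, 87.9000015258789], [629.7999877929688, 491.5]]
pale [206 107  32  33 431] [[204.8000030517578, 136.39999389648438], [208.1999969482422, 106.0999984741211], [238.3000030517578, 109.5], [234.89999389648438, 139.8000030517578]]
pale [ 124  171   89  119 2731] [[123.5, 288.8999938964844], [128.3000030517578, 170.39999389648438], [214.39999389648438, 173.89999389648438], [209.60000610351562, 292.3999938964844]]
pale [ 51 231  65   2  90] [[51.0, 232.0], [51.0, 231.0], [115.0, 231.0], [115.0, 232.0]]
pale [ 320  231   66   45 1627] [[318.70001220703125, 272.6000061035156], [320.6000061035156, 230.6999969482422], [386.79998779296875, 233.6999969482422], [384.8999938964844, 275.6000061035156]]
pale [ 288  314   64   34 1658] [[286.5, 341.6000061035156], [289.29998779296875, 312.29998779296875], [352.29998779296875, 318.20001220703125], [349.6000061035156, 347.5]]
```

View pics/crop1.png

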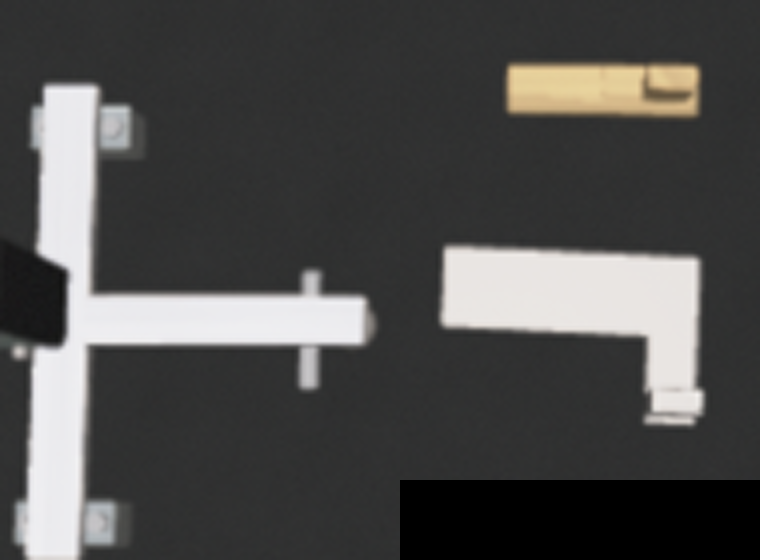

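The crop shows the leg end at about crop (366,321), with the stop bar's front (right) edge at x≈320. The packer plate spans crop (441–700, 246–336), its tab top is at (677,402), and the wedge spans (507–699, 65–116) with its tab at the right end.

```bash
cat > meas.py <<'E'
from h import *
def edges(g,th,idx,lo,hi,axis):
    """sub-pixel first/last threshold crossing of each column (axis=0) or row (axis=1)"""
    out=[]
    for i in idx:
        p=g[lo:hi,i] if axis==0 else g[i,lo:hi]
        k=np.flatnonzero((p[:-1]<th)!=(p[1:]<th))
        if len(k)<2: continue
        f=[lo+j+(th-p[j])/(p[j+1]-p[j]) for j in(k[0],k[-1])]
        out.append([i,*f])
    return np.array(out)
E
python3 - <<'E'
from meas import *
c=dict(np.load("top.npz"));g=c["img"].astype(float).mean(2)
def mid(e,axis,z):
    m=e[:,1:].mean(1); uv=np.c_[e[:,0],m] if axis==0 else np.c_[m,e[:,0]]
    return ray(c,uv,z)
def line(P):
    v=cv2.fitLine(P[:,:2].astype(np.float32),cv2.DIST_HUBER,0,.01,.01).ravel()
    d=v[:2]*np.sign(v[1]);return d,v[2:],np.degrees(np.arctan2(d[1],d[0]))
def show(n,P):
    d,p,a=line(P);print(n,"ang",a.round(2),"x at ends",P[0].round(4),P[-1].round(4));return d
e=edges(g,140,list(range(148,191))+list(range(202,208)),215,245,0)
show("leg",mid(e,0,.048)); print("leg width px",(e[:,2]-e[:,1]).mean())
e=edges(g,140,range(225,236),150,222,1)[:, :]
cr=np.r_[180:215,245:285]
e=edges(g,190,cr,120,150,1);show("cross",mid(e,1,.048))
e=edges(g,140,range(325,368),225,262,0);show("packer",mid(e,0,.008));print("w",(e[:,2]-e[:,1]).mean())
e=edges(g,100,range(342,382),180,204,0);show("wedge",mid(e,0,.008));print("w",(e[:,2]-e[:,1]).mean())
for n,rows,lo,hi,z,th in(("legend",range(226,234),170,218,.048,210),("stopbar hi-x",range(219,222),185,210,.005,100),("stopbar lo-x",range(238,246),185,210,.005,100),("packer",range(234,250),310,392,.008,140),("packer ear",range(256,264),360,392,.008,140),("tab top",range(268,272),360,392,.044,140),("wedge",range(188,197),325,392,.005,100)):
    e=edges(g,th,rows,lo,hi,1)
    if len(e): print(n,e[:,1].round(1),e[:,2].round(1),ray(c,[[e[:,1].mean(),e[:,0].mean()],[e[:,2].mean(),e[:,0].mean()]],z).round(4).tolist())
s=dict(np.load("scene.npz"))
# clamps / tab tops by eye
f=lambda x,y:(120+(x+.5)/4-.5,150+(y+.5)/4-.5)
print("clamps",ray(c,[f(116,127),f(100,522)],.030).round(4).tolist())
k=lambda x,y:(310+(x-400+.5)/4-.5,170+(y+.5)/4-.5)
print("ptab",ray(c,[k(651,389),k(703,391),k(703,415),k(651,413)],.044).round(4).tolist())
print("wtab",ray(c,[k(646,66),k(698,66),k(694,93),k(646,93)],.046).round(4).tolist())
E
```

```text
leg ang 88.25 x at ends [0.5677 0.2131 0.048 ] [0.5639 0.0965 0.048 ]
leg width px 12.486670099206489Traceback (most recent call last):
  File "<stdin>", line 13, in <module>
IndexError: too many indices for array: array is 1-dimensional, but 2 were indexed
```

```bash
cat > m2.py <<'E'
from meas import *
c=dict(np.load("top.npz"));g=c["img"].astype(float).mean(2)
def mid(e,axis,z):
    m=e[:,1:].mean(1); uv=np.c_[e[:,0],m] if axis==0 else np.c_[m,e[:,0]]
    return ray(c,uv,z)
def show(n,P):
    v=cv2.fitLine(P[:,:2].astype(np.float32),cv2.DIST_HUBER,0,.01,.01).ravel()
    print(n,"ang",np.degrees(np.arctan2(*(v[1::-1]*np.sign(v[1])))).round(2),P[0].round(4),P[-1].round(4))
e=edges(g,140,list(range(148,191))+list(range(202,208)),215,245,0);show("leg",mid(e,0,.048))
e=edges(g,215,np.r_[180:215,245:285],122,150,1);show("cross",mid(e,1,.048))
e=edges(g,140,range(325,368),225,262,0);show("packer",mid(e,0,.008));print("w",(e[:,2]-e[:,1]).mean())
e=edges(g,100,range(342,370),180,204,0);show("wedge",mid(e,0,.006));print("w",(e[:,2]-e[:,1]).mean())
for n,rows,lo,hi,z,th in(("legend",range(226,234),170,218,.048,210),("stopbar hi-x",range(219,222),185,210,.005,100),("stopbar lo-x",range(238,246),185,210,.005,100),("packer",range(234,250),310,392,.008,140),("packer ear",range(256,264),360,392,.008,140),("tab top",range(268,272),360,392,.044,140),("wedge",range(188,197),325,392,.005,100)):
    e=edges(g,th,rows,lo,hi,1)
    if len(e): print(n,e[:,1].round(1),e[:,2].round(1),ray(c,[[e[:,1].mean(),e[:,0].mean()],[e[:,2].mean(),e[:,0].mean()]],z).round(4).tolist())
f=lambda x,y:(120+(x+.5)/4-.5,150+(y+.5)/4-.5)
print("clamps",ray(c,[f(116,127),f(100,522)],.030).round(4).tolist())
k=lambda x,y:(310+(x-400+.5)/4-.5,170+(y+.5)/4-.5)
print("ptab",ray(c,[k(651,389),k(703,391),k(703,415),k(651,413)],.044).round(4).tolist())
print("wtab",ray(c,[k(646,66),k(698,66),k(694,93),k(646,93)],.046).round(4).tolist())
E
python3 m2.py
```

```text
leg ang 88.25 [0.5677 0.2131 0.048 ] [0.5639 0.0965 0.048 ]
cross ang 178.1 [0.6676 0.2365 0.048 ] [0.4611 0.2436 0.048 ]
packer ang 85.71 [ 0.5381 -0.1359  0.008 ] [ 0.5315 -0.2211  0.008 ]
w 20.171881715742423
wedge ang 88.06 [ 0.6398 -0.1738  0.006 ] [ 0.6376 -0.2293  0.006 ]
w 12.540869456381866
stopbar hi-x [194.8 194.8 194.8] [199.9 199.8 199.7] [[0.5899, 0.1299, 0.005], [0.5896, 0.1196, 0.005]]
stopbar lo-x [194.3 194.3 194.2 194.1 194.1 194.1 194.1 194.1] [199.4 199.3 199.3 199.3 199.3 199.3 199.3 199.3] [[0.5456, 0.1313, 0.005], [0.5453, 0.1208, 0.005]]
packer [320.5 320.5 320.5 320.4 320.4 320.4 320.4 320.4 320.4 320.3 320.1 320.1
 320.1 320.  319.8 319.7] [383.2 384.3 384.4 384.4 384.4 384.4 384.4 384.4 384.3 384.3 384.3 384.3
 384.2 384.2 384.2 384. ] [[0.5379, -0.1262, 0.008], [0.5342, -0.2563, 0.008]]
packer ear [371.3 371.3 371.3 371.3 371.3 371.1 371.1 371.1] [383.8 383.6 383.6 383.6 383.6 383.6 383.6 383.5] [[0.4983, -0.2285, 0.008], [0.4976, -0.2536, 0.008]]
tab top [372.3 372.4 372.4 372.4] [385.3 385.3 385.3 385.2] [[0.4762, -0.2269, 0.044], [0.4755, -0.2523, 0.044]]
wedge [336.2 336.1 336.1 336.1 336.1 336.1 336.2 336.2 336.2] [384.5 384.5 384.4 384.2 384.2 384.2 384.2 384.2 384.1] [[0.6397, -0.1618, 0.005], [0.6368, -0.2609, 0.005]]
clamps [[0.6679, 0.2176, 0.03], [0.4687, 0.2247, 0.03]]
ptab [[0.4814, -0.2271, 0.044], [0.4797, -0.2526, 0.044], [0.4679, -0.2521, 0.044], [0.4696, -0.2267, 0.044]]
wtab [[0.6419, -0.2306, 0.046], [0.6412, -0.2564, 0.046], [0.6276, -0.2539, 0.046], [0.6283, -0.2301, 0.046]]
```

```bash
cat > go.py <<'E'
import sys,numpy as np
from scipy.spatial.transform import Rotation as R
from rig import bot
# usage: go.py x y z(mm, world) yaw(deg, of tool y) -> travel and roll
s=bot.read_state();Rt=R.from_rotvec(s["tool_rot"]).as_matrix()
a=[float(v) for v in sys.argv[1:]]
print("t",round(s["clock"],2),"pos",(1000*s["position"]).round(1),"yaw",np.degrees(np.arctan2(Rt[1,1],Rt[0,1])).round(2),"F",s["force"].round(2),"gap",round(float(s["finger_gap"])*85.4,1),"grip",round(float(s["grasp_force"]),1),"tilt",Rt[:2,2].round(4))
if a:
    y=np.degrees(np.arctan2(Rt[1,1],Rt[0,1]))
    print("travel",(Rt.T@(np.array(a[:3])-1000*s["position"])).round(1),"roll",round(-((a[3]-y+180)%360-180),1))
E
python3 go.py 474.6 -239.6 150 175.7
```

```text
t 0.1 pos [ 247.7 -573.3  230.3] yaw 113.36 F [ 0.42 -0.7  -0.02] gap 85.4 grip 0.0 tilt [-0.0009  0.0017]
travel [-340.6  216.2   80.7] roll -62.3
```

Request:
play_rows --rows '[{"travel": [-42,27,10],"roll": -7.8,"gripper": 60},{"travel": [-84,54,20],"roll": -15.6,"gripper": 60},{"travel": [-126,81,30],"roll": -23.4,"gripper": 60},{"travel": [-168,108,40],"roll": -31.2,"gripper": 60},{"travel": [-210,135,50],"roll": -39,"gripper": 60},{"travel": [-252,162,60],"roll": -46.8,"gripper": 60},{"travel": [-294,189,70],"roll": -54.6,"gripper": 60},{"travel": [-340.6,216.2,80.7],"roll": -62.3,"gripper": 60}]'

```text
clock: 0.9
position: [0.4686, -0.2473, 0.1523]
tool_rot: [2.142, -2.298, -0.001]
force: [-0.3, -1.1, -0.7]
finger_gap: 0.707
grasp_force: 0.0
```

```bash
python3 go.py 474.6 -239.6 90 175.7
```

```text
t 0.9 pos [ 468.6 -247.3  152.3] yaw 175.98 F [-0.28 -1.12 -0.67] gap 60.3 grip 0.0 tilt [-0.0005  0.0002]
travel [-8.1 -5.5 62.3] roll 0.3
```

Request:
play_rows --rows '[{"travel": [0,0,0],"roll": 0,"gripper": 60},{"travel": [0,0,0],"roll": 0,"gripper": 60},{"travel": [0,0,0],"roll": 0,"gripper": 60}]'

```text
clock: 1.2
position: [0.4677, -0.2497, 0.1528]
tool_rot: [2.134, -2.305, -0.001]
force: [0.0, 1.0, 0.6]
finger_gap: 0.705
grasp_force: 0.0
```

```bash
python3 go.py 474.6 -239.6 90 175.7
python3 - <<'E'
from rig import bot
import numpy as np,cv2
s=bot.read_state();w=bot.read_camera("wrist");cv2.imwrite("pics/w1.png",w["img"][:,:,::-1]);np.savez("w1.npz",pos=s["position"],rot=s["tool_rot"],**w)
print(w["T_tool_cam"].round(4),w["fx"],w["cx"],w["cy"])
E
```

```text
t 1.2 pos [ 467.7 -249.7  152.8] yaw 175.6 F [0.02 1.01 0.55] gap 60.2 grip 0.0 tilt [-0.0004  0.0001]
travel [-10.6  -6.1  62.8] roll -0.1
[[-6.000e-04 -9.587e-01 -2.843e-01  7.230e-02]
 [ 1.000e+00 -9.000e-04  8.000e-04  6.000e-04]
 [-1.000e-03 -2.843e-01  9.587e-01 -1.426e-01]
 [ 0.000e+00  0.000e+00  0.000e+00  1.000e+00]] 414.58996718992597 318.72286578452434 248.46840756301404
```

View pics/w1.png

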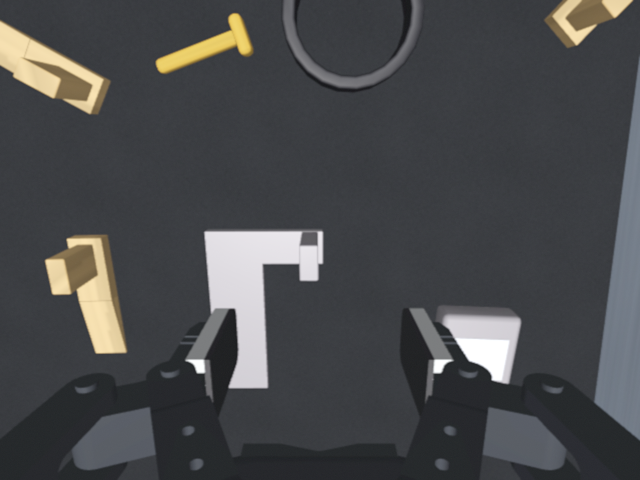

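The wrist view (w1) shows the packer between the open fingers. Its tab's top face is at about columns 300–318 and rows 248–280, so its centre is about (309,264), and the wanted wedge is at the left (95,290).

```bash
cat >> h.py <<'E'
from scipy.spatial.transform import Rotation as Ro
def wcam(f):
    w=dict(np.load(f));M=np.eye(4);M[:3,:3]=Ro.from_rotvec(w["rot"]).as_matrix();M[:3,3]=w["pos"]
    X=np.linalg.inv(M@w["T_tool_cam"]);w["R"]=X[:3,:3];w["t"]=X[:3,3];return w
E
python3 - <<'E'
from h import *
w=wcam("w1.npz")
print("tab top",ray(w,[[300,248],[318,248],[318,280],[300,280],[309,264]],.044).round(4).tolist())
print("plate",ray(w,[[206,232],[267.5,387],[227.5,387]],.008).round(4).tolist(),"wedge tip",ray(w,[[94,352],[126,352]],.002).round(4).tolist())
E
```

```text
tab top [[0.4788, -0.2486, 0.044], [0.4675, -0.2477, 0.044], [0.4691, -0.2262, 0.044], [0.4808, -0.2271, 0.044], [0.474, -0.2375, 0.044]]
plate [[0.5471, -0.2552, 0.008], [0.5178, -0.1243, 0.008], [0.5497, -0.1268, 0.008]] wedge tip [[0.653, -0.1631, 0.002], [0.6276, -0.1611, 0.002]]
```

Request:
play_rows --rows '[{"travel": [-10,-6,25],"roll": 0,"gripper": 60},{"travel": [-10,-6,60],"roll": 0,"gripper": 60},{"travel": [-10,-6,85],"roll": 0,"gripper": 60},{"travel": [-10,-6,105],"roll": 0,"gripper": 60},{"travel": [-10,-6,120],"roll": 0,"gripper": 60},{"travel": [-10,-6,132],"roll": 0,"gripper": 60},{"travel": [-10,-6,136],"roll": 0,"gripper": 60},{"travel": [-10,-6,136],"roll": 0,"gripper": 60}]'

```text
clock: 2.05
position: [0.4746, -0.2403, 0.0167]
tool_rot: [2.134, -2.305, -0.0]
force: [-1.0, -0.2, 0.3]
finger_gap: 0.702
grasp_force: 0.0
```

```bash
python3 go.py 474.4 -239.5 16 175.7
```

```text
t 2.05 pos [ 474.6 -240.3   16.7] yaw 175.6 F [-1.02 -0.17  0.28] gap 60.0 grip 0.0 tilt [-0.0005  0.    ]
travel [-0.8  0.3  0.7] roll -0.1
```

Well aligned; close on the tab.

Request:
play_rows --rows '[{"travel": [0,0,0],"roll": 0,"gripper": 30},{"travel": [0,0,0],"roll": 0,"gripper": 20},{"travel": [0,0,0],"roll": 0,"gripper": 14},{"travel": [0,0,0],"roll": 0,"gripper": 8},{"travel": [0,0,0],"roll": 0,"gripper": 8},{"travel": [0,0,0],"roll": 0,"gripper": 8},{"travel": [0,0,0],"roll": 0,"gripper": 8},{"travel": [0,0,0],"roll": 0,"gripper": 8}]'

```text
clock: 2.85
position: [0.4755, -0.2398, 0.0176]
tool_rot: [-2.136, 2.303, -0.002]
force: [-0.8, 0.8, 5.4]
finger_gap: 0.129
grasp_force: 59.1
```

```bash
python3 go.py 497.5 -239.5 16.5 178.1;python3 go.py 505.5 -15 16.5 178.1
```

```text
t 2.85 pos [ 475.5 -239.8   17.6] yaw 175.69 F [-0.79  0.79  5.44] gap 11.0 grip 59.1 tilt [ 0.0013 -0.0005]
travel [ -2.  -21.9   1.2] roll -2.4
t 2.85 pos [ 475.5 -239.8   17.6] yaw 175.69 F [-0.79  0.79  5.44] gap 11.0 grip 59.1 tilt [ 0.0013 -0.0005]
travel [-226.4  -13.     1.1] roll -2.4
```

Request:
play_rows --rows '[{"travel": [-2,-2,-1.5],"roll": -0.4,"gripper": 8},{"travel": [-15,-6,-1.5],"roll": -1.2,"gripper": 8},{"travel": [-40,-10,-1.5],"roll": -2,"gripper": 8},{"travel": [-70,-14,-1.5],"roll": -2.4,"gripper": 8},{"travel": [-105,-14.4,-1.5],"roll": -2.4,"gripper": 8},{"travel": [-140,-14.4,-1.5],"roll": -2.4,"gripper": 8},{"travel": [-175,-14.4,-1.5],"roll": -2.4,"gripper": 8},{"travel": [-196,-14.4,-1.5],"roll": -2.4,"gripper": 8}]'

```text
clock: 3.65
position: [0.5041, -0.0424, 0.018]
tool_rot: [2.187, -2.255, -0.0]
force: [0.2, 0.0, -0.5]
finger_gap: 0.128
grasp_force: 58.4
```

Request:
play_rows --rows '[{"travel": [0,0,0],"roll": 0,"gripper": 8},{"travel": [0,0,0],"roll": 0,"gripper": 8},{"travel": [0,0,0],"roll": 0,"gripper": 8}]'

```text
clock: 3.95
position: [0.5037, -0.0457, 0.0181]
tool_rot: [2.183, -2.259, -0.001]
force: [-0.7, 0.2, -0.6]
finger_gap: 0.126
grasp_force: 58.4
```

```bash
python3 go.py 504.6 -45 17 178.1
python3 - <<'E'
from rig import bot
from meas import *
c=bot.read_camera("top");np.savez("top2.npz",**c)
im=c["img"];o=cv2.resize(im[150:300,150:350],None,fx=4,fy=4,interpolation=cv2.INTER_CUBIC);cv2.imwrite("pics/t2.png",o[:,:,::-1])
E
```

```text
t 3.95 pos [503.7 -45.7  18.1] yaw 178.04 F [-0.7   0.23 -0.59] gap 10.8 grip 58.4 tilt [-0.0008 -0.0001]
travel [-0.8 -0.8  1.1] roll -0.1
```

View pics/t2.png

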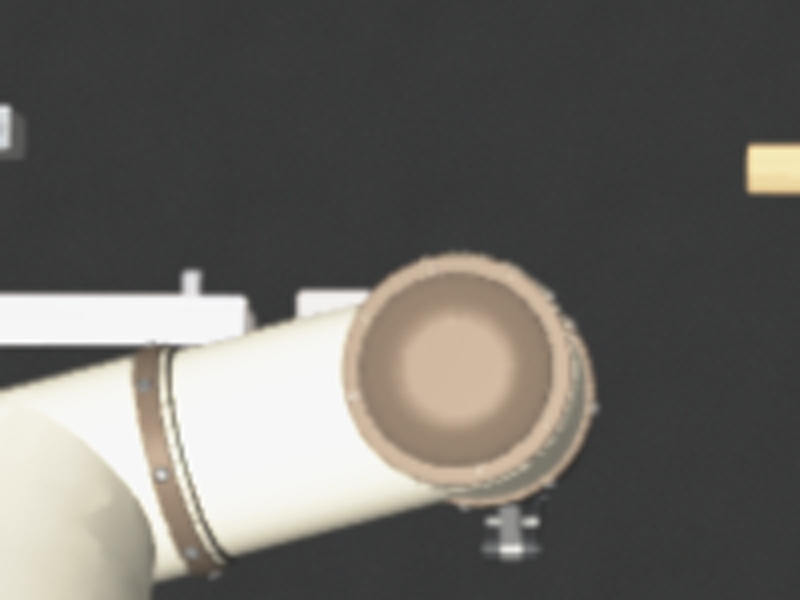

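The top crop (t2) shows the arm hiding most of the packer. The nose corner shows at crop (297,291) with the plate's upper edge at row ≈291, just short of the leg end at (247,320).

Run:
```python
from meas import *
c=dict(np.load("top2.npz"));g=c["img"].astype(float).mean(2)
up=[]
for u in range(226,240):
    p=g[215:229,u];k=np.flatnonzero((p[:-1]<140)&(p[1:]>=140))
    if len(k): up.append([u,215+k[0]+(140-p[k[0]])/(p[k[0]+1]-p[k[0]])])
P=ray(c,up,.008);print(P[:,:2].round(4).tolist())
e=[[200+np.flatnonzero(g[r,200:240][18:]>140)[0]+18,r] for r in(224,225,226,227)]
print(e)
def cx(r,lo,hi,rise):
    p=g[r,lo:hi];k=np.flatnonzero((p[:-1]<140)&(p[1:]>=140))[-1];return lo+k+(140-p[k])/(p[k+1]-p[k])
print("nose",ray(c,[[cx(r,215,232,1),r] for r in(224,225,226)],.008).round(4).tolist())
```

```text
[[0.5835, 0.0654], [0.5835, 0.0633], [0.5834, 0.0613], [0.5834, 0.0592], [0.5833, 0.0572], [0.5833, 0.0551], [0.5832, 0.0531], [0.5831, 0.0511], [0.5831, 0.049], [0.583, 0.047], [0.583, 0.0449], [0.5829, 0.0429], [0.5828, 0.0408], [0.5828, 0.0388]]
[[np.int64(224), 224], [np.int64(224), 225], [np.int64(224), 226], [np.int64(224), 227]]
nose [[0.5795, 0.0704, 0.008], [0.5775, 0.0704, 0.008], [0.5754, 0.0705, 0.008]]
```

Request:
play_rows --rows '[{"travel": [-6,0.4,0.4],"roll": 0,"gripper": 8},{"travel": [-16,0.4,0.5],"roll": 0,"gripper": 8},{"travel": [-26,0.4,0.5],"roll": 0,"gripper": 8},{"travel": [-36,0.4,0.5],"roll": 0,"gripper": 8},{"travel": [-42,0.4,0.5],"roll": 0,"gripper": 8},{"travel": [-45,0.4,0.5],"roll": 0,"gripper": 8},{"travel": [-46,0.4,0.5],"roll": 0,"gripper": 8},{"travel": [-46,0.4,0.5],"roll": 0,"gripper": 8}]'

```text
clock: 4.8
position: [0.5052, 0.0007, 0.0178]
tool_rot: [2.184, -2.258, -0.0]
force: [-0.8, 0.1, -1.3]
finger_gap: 0.13
grasp_force: 58.4
```

Request:
play_rows --rows '[{"travel": [-1,0,0],"roll": 0,"gripper": 8},{"travel": [-1,0,0],"roll": 0,"gripper": 8},{"travel": [-2,0,0],"roll": 0,"gripper": 8},{"travel": [-2,0,0],"roll": 0,"gripper": 8}]'

```text
clock: 5.2
position: [0.5054, 0.0026, 0.0179]
tool_rot: [-2.183, 2.259, -0.0]
force: [1.0, -0.3, -0.3]
finger_gap: 0.129
grasp_force: 58.4
```

Request:
play_rows --rows '[{"travel": [-1,0,0],"roll": 0,"gripper": 8},{"travel": [-1,0,0],"roll": 0,"gripper": 8},{"travel": [-1,0,0],"roll": 0,"gripper": 8}]'

```text
clock: 5.5
position: [0.5054, 0.0036, 0.0178]
tool_rot: [2.184, -2.259, -0.0]
force: [0.1, -0.4, -1.0]
finger_gap: 0.131
grasp_force: 58.4
```

Request:
play_rows --rows '[{"travel": [0,0,0.4],"roll": 0,"gripper": 8},{"travel": [-0.5,0,0.4],"roll": 0,"gripper": 8},{"travel": [-1,0,0.4],"roll": 0,"gripper": 8},{"travel": [-1,0,0.4],"roll": 0,"gripper": 8}]'

```text
clock: 5.9
position: [0.5056, 0.0046, 0.0176]
tool_rot: [-2.183, 2.258, -0.0]
force: [-0.5, -0.3, 1.8]
finger_gap: 0.128
grasp_force: 58.7
```

Request:
play_rows --rows '[{"travel": [-0.5,0,0],"roll": 0,"gripper": 8},{"travel": [-1,0,0],"roll": 0,"gripper": 8},{"travel": [-1,0,0],"roll": 0,"gripper": 8}]'

```text
clock: 6.2
position: [0.5056, 0.0056, 0.0176]
tool_rot: [-2.183, 2.258, -0.0]
force: [-0.2, -0.8, 2.5]
finger_gap: 0.129
grasp_force: 58.9
```

Request:
play_rows --rows '[{"travel": [-0.5,0,0],"roll": 0,"gripper": 8},{"travel": [-1,0,0],"roll": 0,"gripper": 8},{"travel": [-1,0,0],"roll": 0,"gripper": 8}]'

```text
clock: 6.5
position: [0.5056, 0.0066, 0.0176]
tool_rot: [-2.184, 2.258, -0.0]
force: [-0.5, -1.6, 4.2]
finger_gap: 0.127
grasp_force: 59.0
```

Request:
play_rows --rows '[{"travel": [-0.5,0,0],"roll": 0,"gripper": 8},{"travel": [-0.5,0,0],"roll": 0,"gripper": 8},{"travel": [-0.5,0,0],"roll": 0,"gripper": 8}]'

```text
clock: 6.8
position: [0.5056, 0.0068, 0.0176]
tool_rot: [2.184, -2.259, 0.0]
force: [1.4, -5.2, 6.0]
finger_gap: 0.125
grasp_force: 59.2
```

The packer has met the stop (about 5 N). Release and rise.

Request:
play_rows --rows '[{"travel": [0.3,0,-0.3],"roll": 0,"gripper": 20},{"travel": [0.3,0,-0.3],"roll": 0,"gripper": 40},{"travel": [0.3,0,-0.3],"roll": 0,"gripper": 45},{"travel": [0.3,0,-3],"roll": 0,"gripper": 45},{"travel": [0.3,0,-25],"roll": 0,"gripper": 45},{"travel": [0.3,0,-70],"roll": 0,"gripper": 45},{"travel": [0.3,0,-115],"roll": 0,"gripper": 45},{"travel": [0.3,0,-130],"roll": 0,"gripper": 45}]'

```text
clock: 7.6
position: [0.508, 0.0075, 0.1524]
tool_rot: [-2.18, 2.252, -0.007]
force: [1.6, 0.6, 0.1]
finger_gap: 0.527
grasp_force: 0.0
```

```bash
python3 go.py 635.0 -243 150 178.06
```

```text
t 7.6 pos [508.    7.5 152.4] yaw 178.13 F [1.58 0.6  0.08] gap 45.0 grip 0.0 tilt [0.0087 0.0019]
travel [ 246.2 -135.1    3. ] roll 0.1
```

Request:
play_rows --rows '[{"travel": [40,-22,0],"roll": 0,"gripper": 50},{"travel": [80,-44,0],"roll": 0,"gripper": 50},{"travel": [120,-66,0],"roll": 0,"gripper": 50},{"travel": [160,-88,0],"roll": 0,"gripper": 50},{"travel": [200,-110,0],"roll": 0,"gripper": 50},{"travel": [230,-126,0],"roll": 0,"gripper": 50},{"travel": [246,-136,0],"roll": 0,"gripper": 50},{"travel": [246,-136,0],"roll": 0,"gripper": 50}]'

```text
clock: 8.4
position: [0.6335, -0.2459, 0.1463]
tool_rot: [2.18, -2.262, -0.001]
force: [-0.1, 0.3, -0.4]
finger_gap: 0.585
grasp_force: 0.0
```

```bash
python3 go.py 636 -242.5 18 178.06
python3 - <<'E'
from rig import bot
from m2 import *
s=bot.read_state();w=bot.read_camera("wrist");np.savez("w2.npz",pos=s["position"],rot=s["tool_rot"],**w)
print("----")
c=bot.read_camera("top");np.savez("top3.npz",**c);g=c["img"].astype(float).mean(2)
def ups(idx,lo,hi,th,col):
    o=[]
    for u in idx:
        p=g[lo:hi,u] if col else g[u,lo:hi]
        k=np.flatnonzero((p[:-1]<th)!=(p[1:]<th))
        o.append((u,[round(float(lo+j+(th-p[j])/(p[j+1]-p[j])),1) for j in k]))
    return o
im=np.zeros((600,800,3),np.uint8);im[:480,:400]=cv2.resize(c["img"][180:300,190:290],None,fx=4,fy=4,interpolation=cv2.INTER_CUBIC)
ww=cv2.resize(w["img"],(400,300));im[:300,400:]=ww;cv2.imwrite("pics/m3.png",im[:,:,::-1])
E
```

```text
t 8.4 pos [ 633.5 -245.9  146.3] yaw 177.9 F [-0.11  0.28 -0.42] gap 50.0 grip 0.0 tilt [-0.0006  0.    ]
travel [ -3.4  -2.4 128.3] roll -0.2
leg ang 88.25 [0.5677 0.2131 0.048 ] [0.5639 0.0965 0.048 ]
cross ang 178.1 [0.6676 0.2365 0.048 ] [0.4611 0.2436 0.048 ]
packer ang 85.71 [ 0.5381 -0.1359  0.008 ] [ 0.5315 -0.2211  0.008 ]
w 20.171881715742423
wedge ang 88.06 [ 0.6398 -0.1738  0.006 ] [ 0.6376 -0.2293  0.006 ]
w 12.540869456381866
stopbar hi-x [194.8 194.8 194.8] [199.9 199.8 199.7] [[0.5899, 0.1299, 0.005], [0.5896, 0.1196, 0.005]]
stopbar lo-x [194.3 194.3 194.2 194.1 194.1 194.1 194.1 194.1] [199.4 199.3 199.3 199.3 199.3 199.3 199.3 199.3] [[0.5456, 0.1313, 0.005], [0.5453, 0.1208, 0.005]]
packer [320.5 320.5 320.5 320.4 320.4 320.4 320.4 320.4 320.4 320.3 320.1 320.1
 320.1 320.  319.8 319.7] [383.2 384.3 384.4 384.4 384.4 384.4 384.4 384.4 384.3 384.3 384.3 384.3
 384.2 384.2 384.2 384. ] [[0.5379, -0.1262, 0.008], [0.5342, -0.2563, 0.008]]
packer ear [371.3 371.3 371.3 371.3 371.3 371.1 371.1 371.1] [383.8 383.6 383.6 383.6 383.6 383.6 383.6 383.5] [[0.4983, -0.2285, 0.008], [0.4976, -0.2536, 0.008]]
tab top [372.3 372.4 372.4 372.4] [385.3 385.3 385.3 385.2] [[0.4762, -0.2269, 0.044], [0.4755, -0.2523, 0.044]]
wedge [336.2 336.1 336.1 336.1 336.1 336.1 336.2 336.2 336.2] [384.5 384.5 384.4 384.2 384.2 384.2 384.2 384.2 384.1] [[0.6397, -0.1618, 0.005], [0.6368, -0.2609, 0.005]]
clamps [[0.6679, 0.2176, 0.03], [0.4687, 0.2247, 0.03]]
ptab [[0.4814, -0.2271, 0.044], [0.4797, -0.2526, 0.044], [0.4679, -0.2521, 0.044], [0.4696, -0.2267, 0.044]]
wtab [[0.6419, -0.2306, 0.046], [0.6412, -0.2564, 0.046], [0.6276, -0.2539, 0.046], [0.6283, -0.2301, 0.046]]
----
```

View pics/m3.png

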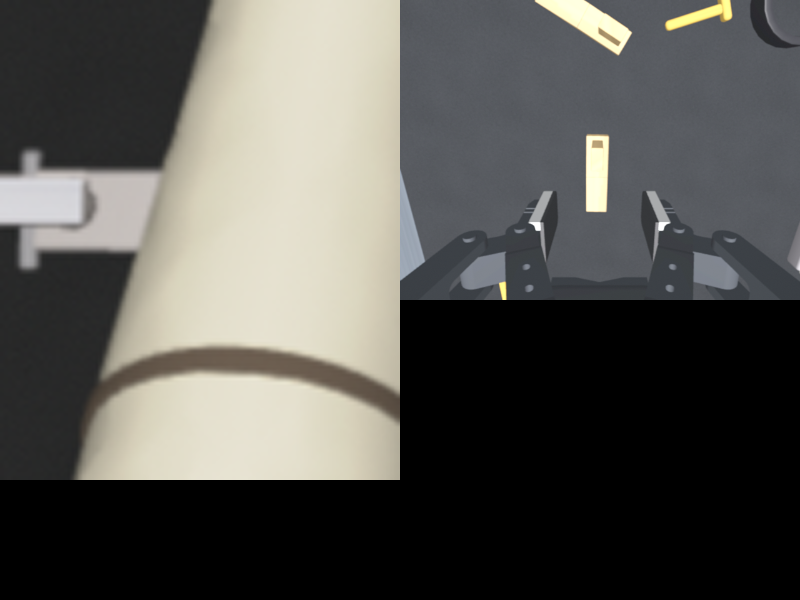

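The left panel of m3 shows the packer plate (crop rows 170–250) running under the leg up to the stop bar at x≈30. The wrist panel shows the wedge at columns 586–608, central between the fingers.

Request:
play_rows --rows '[{"travel": [-3.4,-2.4,25],"roll": 0,"gripper": 50},{"travel": [-3.4,-2.4,60],"roll": 0,"gripper": 50},{"travel": [-3.4,-2.4,90],"roll": 0,"gripper": 50},{"travel": [-3.4,-2.4,110],"roll": 0,"gripper": 50},{"travel": [-3.4,-2.4,122],"roll": 0,"gripper": 50},{"travel": [-3.4,-2.4,127],"roll": 0,"gripper": 50},{"travel": [-3.4,-2.4,127],"roll": 0,"gripper": 30},{"travel": [-3.4,-2.4,127],"roll": 0,"gripper": 20}]'

```text
clock: 9.3
position: [0.6365, -0.2403, 0.0219]
tool_rot: [-2.183, 2.257, -0.003]
force: [0.5, 0.1, -0.2]
finger_gap: 0.257
grasp_force: 0.0
```

Request:
play_rows --rows '[{"travel": [0,0,0],"roll": 0,"gripper": 14},{"travel": [0,0,0],"roll": 0,"gripper": 8},{"travel": [0,0,0],"roll": 0,"gripper": 8},{"travel": [0,0,0],"roll": 0,"gripper": 8},{"travel": [0,0,0],"roll": 0,"gripper": 8}]'

```text
clock: 9.8
position: [0.6366, -0.2405, 0.022]
tool_rot: [-2.183, 2.257, -0.004]
force: [0.1, 1.2, 5.8]
finger_gap: 0.126
grasp_force: 60.7
```

```bash
python3 go.py 636 -242.5 60 178.06
```

```text
t 9.8 pos [ 636.6 -240.5   22. ] yaw 178.09 F [0.11 1.17 5.78] gap 10.8 grip 60.7 tilt [ 0.0025 -0.0008]
travel [  2.    0.4 -38. ] roll 0.0
```

Request:
play_rows --rows '[{"travel": [0,0,-5],"roll": 0,"gripper": 8},{"travel": [0,0,-20],"roll": 0,"gripper": 8},{"travel": [0,0,-38],"roll": 0,"gripper": 8},{"travel": [0,0,-40],"roll": 0,"gripper": 8}]'

```text
clock: 10.2
position: [0.6373, -0.2408, 0.0636]
tool_rot: [-2.182, 2.256, -0.007]
force: [0.5, 0.2, -0.5]
finger_gap: 0.126
grasp_force: 59.9
```

```bash
python3 go.py 560.7 -3 60 178.15
```

```text
t 10.2 pos [ 637.3 -240.8   63.6] yaw 178.09 F [ 0.53  0.21 -0.51] gap 10.8 grip 59.9 tilt [ 0.0051 -0.0014]
travel [-235.2   84.5    2.9] roll -0.1
```

Request:
play_rows --rows '[{"travel": [-20,7,0],"roll": 0,"gripper": 8},{"travel": [-55,20,0],"roll": 0,"gripper": 8},{"travel": [-95,34,0],"roll": 0,"gripper": 8},{"travel": [-135,48,0],"roll": 0,"gripper": 8},{"travel": [-175,62,0],"roll": 0,"gripper": 8},{"travel": [-208,74,0],"roll": 0,"gripper": 8},{"travel": [-228,82,0],"roll": 0,"gripper": 8},{"travel": [-235.2,84.5,0],"roll": 0,"gripper": 8}]'

```text
clock: 11.0
position: [0.5581, -0.0006, 0.0605]
tool_rot: [2.186, -2.256, -0.001]
force: [-0.1, -0.3, -0.2]
finger_gap: 0.122
grasp_force: 59.9
```

Request:
play_rows --rows '[{"travel": [0,0,0],"roll": 0,"gripper": 8},{"travel": [0,0,0],"roll": 0,"gripper": 8},{"travel": [0,0,0],"roll": 0,"gripper": 8}]'

```text
clock: 11.3
position: [0.5594, -0.0034, 0.0603]
tool_rot: [2.182, -2.26, 0.0]
force: [-0.1, 0.2, -1.0]
finger_gap: 0.124
grasp_force: 59.9
```

```bash
python3 go.py 560.7 -3 34 178.15
python3 - <<'E'
from rig import bot
from h import *
s=bot.read_state()
c=bot.read_camera("top");np.savez("top4.npz",**c);sc=bot.read_camera("scene");np.savez("scene4.npz",**sc)
im=np.zeros((440,800,3),np.uint8)
im[:,:400]=cv2.resize(c["img"][180:290,180:280],None,fx=4,fy=4,interpolation=cv2.INTER_CUBIC)
im[:400,400:]=cv2.resize(sc["img"][210:310,350:450],None,fx=4,fy=4,interpolation=cv2.INTER_CUBIC)
cv2.imwrite("pics/m4.png",im[:,:,::-1])
E
```

```text
t 11.3 pos [559.4  -3.4  60.3] yaw 177.98 F [-0.08  0.22 -0.95] gap 10.6 grip 59.9 tilt [-0.     -0.0001]
travel [-0.5 -1.3 26.3] roll -0.2
```

View pics/m4.png

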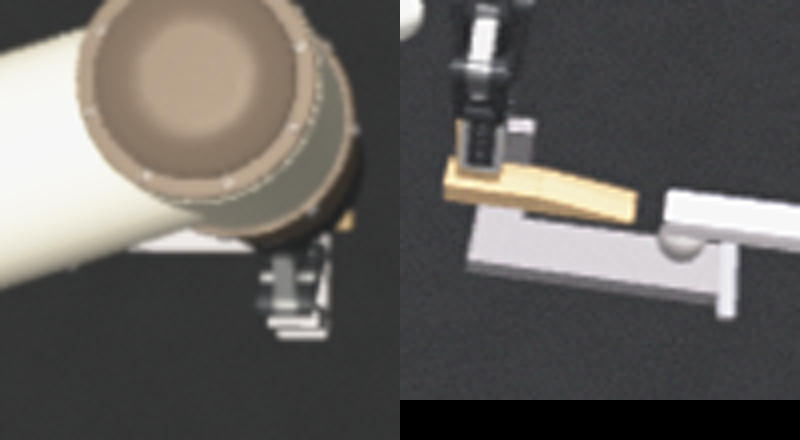

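m4's scene crop shows the wedge held level above the packer. Its tip is at crop (636,205), just before the leg end (665,205), and the packer touches the stop bar at (727,290).

Request:
play_rows --rows '[{"travel": [0,-1.3,6],"roll": -0.2,"gripper": 8},{"travel": [0,-1.3,14],"roll": -0.2,"gripper": 8},{"travel": [0,-1.3,21],"roll": -0.2,"gripper": 8},{"travel": [0,-1.3,26],"roll": -0.2,"gripper": 8},{"travel": [0,-1.3,28],"roll": -0.2,"gripper": 8},{"travel": [0,-1.3,28],"roll": -0.2,"gripper": 8},{"travel": [0,-1.3,28],"roll": -0.2,"gripper": 8}]'

```text
clock: 12.1
position: [0.5606, -0.0024, 0.0326]
tool_rot: [-2.188, 2.254, -0.0]
force: [0.1, -0.0, 0.3]
finger_gap: 0.128
grasp_force: 59.9
```

Request:
play_rows --rows '[{"travel": [0,0,0.5],"roll": 0,"gripper": 8},{"travel": [0,0,1],"roll": 0,"gripper": 8},{"travel": [0,0,1],"roll": 0,"gripper": 8},{"travel": [0,0,1],"roll": 0,"gripper": 8}]'

```text
clock: 12.5
position: [0.5604, -0.0024, 0.0316]
tool_rot: [-2.187, 2.255, -0.0]
force: [0.2, -0.4, -0.6]
finger_gap: 0.13
grasp_force: 59.9
```

Request:
play_rows --rows '[{"travel": [0,0,0.5],"roll": 0,"gripper": 8},{"travel": [0,0,1],"roll": 0,"gripper": 8},{"travel": [0,0,1],"roll": 0,"gripper": 8},{"travel": [0,0,1],"roll": 0,"gripper": 8}]'

```text
clock: 12.9
position: [0.5604, -0.0025, 0.0304]
tool_rot: [2.188, -2.255, -0.0]
force: [-0.3, -0.6, -1.0]
finger_gap: 0.125
grasp_force: 59.9
```

Request:
play_rows --rows '[{"travel": [0,0,0.5],"roll": 0,"gripper": 8},{"travel": [0,0,0.5],"roll": 0,"gripper": 8},{"travel": [0,0,0.5],"roll": 0,"gripper": 8}]'

```text
clock: 13.2
position: [0.5605, -0.0024, 0.03]
tool_rot: [-2.188, 2.255, -0.0]
force: [-0.5, -0.4, -0.6]
finger_gap: 0.128
grasp_force: 60.0
```

Request:
play_rows --rows '[{"travel": [0,0,0.4],"roll": 0,"gripper": 8},{"travel": [0,0,0.4],"roll": 0,"gripper": 8},{"travel": [0,0,0.4],"roll": 0,"gripper": 8}]'

```text
clock: 13.5
position: [0.5605, -0.0024, 0.0299]
tool_rot: [-2.188, 2.254, -0.0]
force: [-0.8, 0.7, 3.6]
finger_gap: 0.128
grasp_force: 60.4
```

Request:
play_rows --rows '[{"travel": [0,0,0.4],"roll": 0,"gripper": 8},{"travel": [0,0,0.4],"roll": 0,"gripper": 8},{"travel": [0,0,0.4],"roll": 0,"gripper": 8}]'

```text
clock: 13.8
position: [0.5605, -0.0025, 0.0299]
tool_rot: [-2.188, 2.254, -0.001]
force: [-1.8, 0.2, 7.2]
finger_gap: 0.124
grasp_force: 61.0
```

Request:
play_rows --rows '[{"travel": [0,0,-0.6],"roll": 0,"gripper": 8},{"travel": [-3,0,-0.6],"roll": 0,"gripper": 8},{"travel": [-9,0,-0.6],"roll": 0,"gripper": 8},{"travel": [-15,0,-0.6],"roll": 0,"gripper": 8},{"travel": [-20,0,-0.6],"roll": 0,"gripper": 8},{"travel": [-24,0,-0.6],"roll": 0,"gripper": 8},{"travel": [-26,0,-0.6],"roll": 0,"gripper": 8},{"travel": [-26,0,-0.6],"roll": 0,"gripper": 8}]'

```text
clock: 14.6
position: [0.5614, 0.0243, 0.03]
tool_rot: [-2.188, 2.254, -0.0]
force: [-0.2, -1.1, 5.2]
finger_gap: 0.128
grasp_force: 60.6
```

```bash
python3 go.py
```

```text
t 14.6 pos [561.4  24.3  30. ] yaw 178.3 F [-0.24 -1.07  5.23] gap 10.9 grip 60.6 tilt [0.0007 0.0004]
```

Request:
play_rows --rows '[{"travel": [-1,0,-0.5],"roll": 0,"gripper": 8},{"travel": [-2,0,-0.5],"roll": 0,"gripper": 8},{"travel": [-3,0,-0.5],"roll": 0,"gripper": 8},{"travel": [-4,0,-0.5],"roll": 0,"gripper": 8},{"travel": [-4,0,-0.5],"roll": 0,"gripper": 8}]'

```text
clock: 15.1
position: [0.561, 0.0278, 0.03]
tool_rot: [2.187, -2.255, -0.001]
force: [0.2, 0.3, 1.7]
finger_gap: 0.128
grasp_force: 60.2
```

Request:
play_rows --rows '[{"travel": [-1,0,0],"roll": 0,"gripper": 8},{"travel": [-2,0,0],"roll": 0,"gripper": 8},{"travel": [-2,0,0],"roll": 0,"gripper": 8}]'

```text
clock: 15.4
position: [0.5612, 0.0297, 0.03]
tool_rot: [2.187, -2.255, -0.001]
force: [0.5, 0.6, 0.3]
finger_gap: 0.127
grasp_force: 60.1
```

Request:
play_rows --rows '[{"travel": [-1,0,0],"roll": 0,"gripper": 8},{"travel": [-2,0,0],"roll": 0,"gripper": 8},{"travel": [-2,0,0],"roll": 0,"gripper": 8}]'

```text
clock: 15.7
position: [0.5613, 0.0317, 0.0301]
tool_rot: [2.188, -2.255, -0.0]
force: [-0.3, -0.1, -0.2]
finger_gap: 0.127
grasp_force: 60.0
```

Request:
play_rows --rows '[{"travel": [-1,0,0],"roll": 0,"gripper": 8},{"travel": [-2,0,0.1],"roll": 0,"gripper": 8},{"travel": [-2,0,0.1],"roll": 0,"gripper": 8}]'

```text
clock: 16.0
position: [0.5615, 0.0337, 0.0301]
tool_rot: [2.188, -2.255, -0.0]
force: [1.0, -0.4, -0.3]
finger_gap: 0.125
grasp_force: 60.0
```

Request:
play_rows --rows '[{"travel": [-1,0,0],"roll": 0,"gripper": 8},{"travel": [-2,0,0.1],"roll": 0,"gripper": 8},{"travel": [-2,0,0.1],"roll": 0,"gripper": 8}]'

```text
clock: 16.3
position: [0.5616, 0.0356, 0.0301]
tool_rot: [-2.188, 2.255, -0.0]
force: [0.6, 0.1, -0.3]
finger_gap: 0.127
grasp_force: 60.0
```

Request:
play_rows --rows '[{"travel": [-1,0,0],"roll": 0,"gripper": 8},{"travel": [-2,0,0.1],"roll": 0,"gripper": 8},{"travel": [-2,0,0.1],"roll": 0,"gripper": 8}]'

```text
clock: 16.6
position: [0.5616, 0.0375, 0.03]
tool_rot: [2.188, -2.255, -0.0]
force: [0.0, -0.8, 1.6]
finger_gap: 0.129
grasp_force: 60.0
```

Request:
play_rows --rows '[{"travel": [-0.5,0,0],"roll": 0,"gripper": 8},{"travel": [-1,0,0],"roll": 0,"gripper": 8},{"travel": [-1,0,0],"roll": 0,"gripper": 8}]'

```text
clock: 16.9
position: [0.5615, 0.0381, 0.03]
tool_rot: [2.187, -2.254, 0.0]
force: [-0.2, -3.6, 1.4]
finger_gap: 0.126
grasp_force: 60.1
```

Request:
play_rows --rows '[{"travel": [-0.5,0,0],"roll": 0,"gripper": 8},{"travel": [-1,0,0],"roll": 0,"gripper": 8},{"travel": [-1,0,0],"roll": 0,"gripper": 8}]'

```text
clock: 17.2
position: [0.5614, 0.0387, 0.03]
tool_rot: [2.186, -2.254, 0.0]
force: [0.8, -5.5, 2.5]
finger_gap: 0.128
grasp_force: 60.1
```

Request:
play_rows --rows '[{"travel": [-0.5,0,0],"roll": 0,"gripper": 8},{"travel": [-1,0,0],"roll": 0,"gripper": 8},{"travel": [-1,0,0],"roll": 0,"gripper": 8}]'

```text
clock: 17.5
position: [0.5612, 0.0391, 0.0301]
tool_rot: [2.186, -2.253, 0.0]
force: [0.2, -7.9, 2.2]
finger_gap: 0.127
grasp_force: 60.2
```

The wedge is tight (about 7–8 N, and the force was rising steeply). Let go and rise.

Request:
play_rows --rows '[{"travel": [0,0,0],"roll": 0,"gripper": 20},{"travel": [0,0,0],"roll": 0,"gripper": 32},{"travel": [0,0,0],"roll": 0,"gripper": 35},{"travel": [0,0,-5],"roll": 0,"gripper": 35},{"travel": [0,0,-25],"roll": 0,"gripper": 35},{"travel": [0,0,-60],"roll": 0,"gripper": 35},{"travel": [0,0,-85],"roll": 0,"gripper": 20},{"travel": [0,0,-90],"roll": 0,"gripper": 0}]'

```text
clock: 18.3
position: [0.5639, 0.0414, 0.1238]
tool_rot: [-2.184, 2.249, -0.006]
force: [0.0, 0.5, 0.7]
finger_gap: 0.078
grasp_force: 0.0
```

```bash
python3 go.py 564.4 113 70 178.2
python3 - <<'E'
from rig import bot
from h import *
sc=bot.read_camera("scene");np.savez("scene5.npz",**sc)
cv2.imwrite("pics/m5.png",cv2.resize(sc["img"][200:320,340:460],None,fx=5,fy=5,interpolation=cv2.INTER_CUBIC)[:,:,::-1])
E
```

```text
t 18.3 pos [563.9  41.4 123.8] yaw 178.32 F [0.03 0.5  0.7 ] gap 6.6 grip 0.0 tilt [0.0074 0.002 ]
travel [-71.5   2.   54. ] roll 0.1
```

View pics/m5.png

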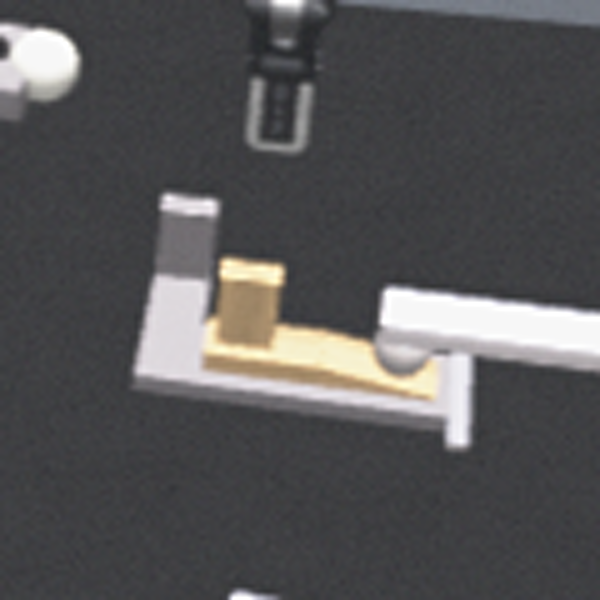

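m5 shows the wedge lying on the packer under the foot dome (405,350), with the packer at the stop bar (457,400) and the gripper clear above. Next, press on the leg.

Request:
play_rows --rows '[{"travel": [-15,0.5,0],"roll": 0,"gripper": 0},{"travel": [-40,1,0],"roll": 0,"gripper": 0},{"travel": [-63,2,5],"roll": 0,"gripper": 0},{"travel": [-72.5,2,20],"roll": 0,"gripper": 0},{"travel": [-72.5,2,38],"roll": 0,"gripper": 0},{"travel": [-72.5,2,50],"roll": 0,"gripper": 0},{"travel": [-72.5,2,56],"roll": 0,"gripper": 0},{"travel": [-72.5,2,56],"roll": 0,"gripper": 0}]'

```text
clock: 19.15
position: [0.5611, 0.1128, 0.0625]
tool_rot: [2.185, -2.253, -0.001]
force: [-0.2, -0.3, 0.1]
finger_gap: -0.004
grasp_force: 0.0
```

Request:
play_rows --rows '[{"travel": [0,0,2],"roll": 0,"gripper": 0},{"travel": [0,0,4],"roll": 0,"gripper": 0},{"travel": [0,0,5],"roll": 0,"gripper": 0},{"travel": [0,0,5],"roll": 0,"gripper": 0}]'

```text
clock: 19.55
position: [0.562, 0.113, 0.0592]
tool_rot: [-2.187, 2.255, -0.0]
force: [0.8, 0.3, -0.6]
finger_gap: -0.0
grasp_force: 0.0
```

```bash
python3 go.py 564.4 114 50 178.2
```

```text
t 19.55 pos [562.  113.   59.2] yaw 178.25 F [ 0.76  0.28 -0.61] gap -0.0 grip 0.0 tilt [0.0005 0.0002]
travel [-1.1 -2.4  9.2] roll 0.1
```

Request:
play_rows --rows '[{"travel": [-1,-2.4,2],"roll": 0,"gripper": 0},{"travel": [-1,-2.4,4],"roll": 0,"gripper": 0},{"travel": [-1,-2.4,6],"roll": 0,"gripper": 0},{"travel": [-1,-2.4,7],"roll": 0,"gripper": 0},{"travel": [-1,-2.4,7],"roll": 0,"gripper": 0},{"travel": [-1,-2.4,7],"roll": 0,"gripper": 0}]'

```text
clock: 20.15
position: [0.5643, 0.114, 0.0519]
tool_rot: [2.188, -2.255, 0.0]
force: [-0.4, 0.6, 0.9]
finger_gap: -0.001
grasp_force: 0.0
```

Request:
play_rows --rows '[{"travel": [0,0,0.5],"roll": 0,"gripper": 0},{"travel": [0,0,1],"roll": 0,"gripper": 0},{"travel": [0,0,1],"roll": 0,"gripper": 0}]'

```text
clock: 20.45
position: [0.5643, 0.114, 0.0509]
tool_rot: [-2.188, 2.255, 0.0]
force: [-0.0, 0.1, 0.3]
finger_gap: 0.003
grasp_force: 0.0
```

Request:
play_rows --rows '[{"travel": [0,0,0.5],"roll": 0,"gripper": 0},{"travel": [0,0,1],"roll": 0,"gripper": 0},{"travel": [0,0,1],"roll": 0,"gripper": 0}]'

```text
clock: 20.75
position: [0.5643, 0.114, 0.0498]
tool_rot: [2.187, -2.255, -0.0]
force: [0.5, -0.6, -1.1]
finger_gap: -0.001
grasp_force: 0.0
```

Request:
play_rows --rows '[{"travel": [0,0,0.5],"roll": 0,"gripper": 0},{"travel": [0,0,0.5],"roll": 0,"gripper": 0},{"travel": [0,0,0.5],"roll": 0,"gripper": 0}]'

```text
clock: 21.05
position: [0.5643, 0.114, 0.0494]
tool_rot: [2.187, -2.255, -0.0]
force: [-0.2, -0.1, -0.1]
finger_gap: 0.002
grasp_force: 0.0
```

Request:
play_rows --rows '[{"travel": [0,0,0.4],"roll": 0,"gripper": 0},{"travel": [0,0,0.4],"roll": 0,"gripper": 0},{"travel": [0,0,0.4],"roll": 0,"gripper": 0}]'

```text
clock: 21.35
position: [0.5643, 0.114, 0.049]
tool_rot: [2.188, -2.255, 0.0]
force: [-1.3, 0.4, 0.9]
finger_gap: 0.002
grasp_force: 0.0
```

Request:
play_rows --rows '[{"travel": [0,0,0.4],"roll": 0,"gripper": 0},{"travel": [0,0,0.4],"roll": 0,"gripper": 0},{"travel": [0,0,0.4],"roll": 0,"gripper": 0}]'

```text
clock: 21.65
position: [0.5643, 0.114, 0.0486]
tool_rot: [2.187, -2.255, -0.0]
force: [-0.1, -0.3, -0.1]
finger_gap: -0.001
grasp_force: 0.0
```

Request:
play_rows --rows '[{"travel": [0,0,0.4],"roll": 0,"gripper": 0},{"travel": [0,0,0.4],"roll": 0,"gripper": 0},{"travel": [0,0,0.4],"roll": 0,"gripper": 0}]'

```text
clock: 21.95
position: [0.5643, 0.114, 0.0482]
tool_rot: [2.188, -2.255, 0.0]
force: [-0.0, -0.2, 0.2]
finger_gap: -0.004
grasp_force: 0.0
```

Request:
play_rows --rows '[{"travel": [0,0,0.4],"roll": 0,"gripper": 0},{"travel": [0,0,0.4],"roll": 0,"gripper": 0},{"travel": [0,0,0.4],"roll": 0,"gripper": 0}]'

```text
clock: 22.25
position: [0.5643, 0.114, 0.0478]
tool_rot: [2.188, -2.255, -0.0]
force: [-0.0, 0.9, 0.4]
finger_gap: 0.002
grasp_force: 0.0
```

Request:
play_rows --rows '[{"travel": [0,0,0.4],"roll": 0,"gripper": 0},{"travel": [0,0,0.4],"roll": 0,"gripper": 0},{"travel": [0,0,0.4],"roll": 0,"gripper": 0}]'

```text
clock: 22.55
position: [0.5643, 0.114, 0.0474]
tool_rot: [2.187, -2.255, -0.0]
force: [-0.3, -0.5, -0.1]
finger_gap: -0.001
grasp_force: 0.0
```

Request:
play_rows --rows '[{"travel": [0,0,0.4],"roll": 0,"gripper": 0},{"travel": [0,0,0.4],"roll": 0,"gripper": 0},{"travel": [0,0,0.4],"roll": 0,"gripper": 0}]'

```text
clock: 22.85
position: [0.5643, 0.114, 0.047]
tool_rot: [2.188, -2.255, 0.0]
force: [-0.2, 1.0, -0.7]
finger_gap: -0.002
grasp_force: 0.0
```

Request:
play_rows --rows '[{"travel": [0,0,0.4],"roll": 0,"gripper": 0},{"travel": [0,0,0.4],"roll": 0,"gripper": 0},{"travel": [0,0,0.4],"roll": 0,"gripper": 0}]'

```text
clock: 23.15
position: [0.5643, 0.114, 0.0467]
tool_rot: [-2.187, 2.255, -0.0]
force: [0.1, -0.1, 0.4]
finger_gap: 0.0
grasp_force: 0.2
```

Request:
play_rows --rows '[{"travel": [0,0,0.3],"roll": 0,"gripper": 0},{"travel": [0,0,0.3],"roll": 0,"gripper": 0},{"travel": [0,0,0.3],"roll": 0,"gripper": 0}]'

```text
clock: 23.45
position: [0.5644, 0.114, 0.0467]
tool_rot: [-2.188, 2.255, -0.0]
force: [-1.7, 0.4, 3.1]
finger_gap: 0.0
grasp_force: 1.7
```

Request:
play_rows --rows '[{"travel": [0,0,0.2],"roll": 0,"gripper": 0},{"travel": [0,0,0.2],"roll": 0,"gripper": 0},{"travel": [0,0,0.2],"roll": 0,"gripper": 0}]'

```text
clock: 23.75
position: [0.5644, 0.114, 0.0467]
tool_rot: [-2.188, 2.254, -0.0]
force: [-1.1, -0.0, 4.8]
finger_gap: -0.001
grasp_force: 2.6
```

Request:
play_rows --rows '[{"travel": [0,0,0.1],"roll": 0,"gripper": 0},{"travel": [0,0,0.1],"roll": 0,"gripper": 0},{"travel": [0,0,0.1],"roll": 0,"gripper": 0},{"travel": [0,0,0.1],"roll": 0,"gripper": 0},{"travel": [0,0,0.1],"roll": 0,"gripper": 0}]'

```text
clock: 24.25
position: [0.5644, 0.114, 0.0466]
tool_rot: [-2.188, 2.254, -0.0]
force: [-1.3, -0.5, 6.1]
finger_gap: 0.003
grasp_force: 2.8
```

Request:
play_rows --rows '[{"travel": [0,0,-1],"roll": 0,"gripper": 0},{"travel": [0,0,-5],"roll": 0,"gripper": 0},{"travel": [0,0,-20],"roll": 0,"gripper": 0},{"travel": [0,0,-50],"roll": 0,"gripper": 0},{"travel": [0,0,-90],"roll": 0,"gripper": 0},{"travel": [0,0,-110],"roll": 0,"gripper": 0},{"travel": [0,0,-110],"roll": 0,"gripper": 0},{"travel": [0,0,-110],"roll": 0,"gripper": 0}]'

```text
clock: 25.05
position: [0.564, 0.114, 0.1559]
tool_rot: [-2.187, 2.255, 0.001]
force: [-0.9, 0.2, -0.3]
finger_gap: 0.001
grasp_force: 0.0
```

Run:
```python
from rig import bot
from h import *
sc=bot.read_camera("scene");a=np.load("scene5.npz")["img"].astype(int)
d=np.abs(sc["img"].astype(int)-a).max(2)
print("changed px near wedge/packer:",(d[235:290,365:425]>40).sum())
```

```text
changed px near wedge/packer: 0
```

Under the press (5–6 N) the leg stayed at the same height, and nothing has shifted in the picture. Handing in.

```bash
python3 -c "
from rig import bot
print(bot.hand_in())"
```

```text
the job is handed in; nothing more can be done
None
```

The job is done and handed in at about 25 s: the packer is against the stop bar, the wedge went in to about 8 N (a little over the 6 N asked), and the front leg held steady under a press of 5 to 6 N.

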